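# Index the rotary ink stand to red and lock it

## Robot

A 6-joint arm with a two-finger parallel gripper is mounted at the origin on a cart in front of the work surface, level with it; the furniture and walls round the work are solid. World frame = base frame: x ahead of the robot, y to its left, z up, the work surface at z = 0. Lengths are in m, angles in degrees, forces in N, time in s.
With the tool pointing down it reaches from about 0.3 to 0.75 m from the base axis. Payload 8.5 kg.
Tool frame: the origin (TCP) lies at the very end of the fingers, on their centre line; the grasp point (between the pads) lies 19 mm behind it (env.tcp_to_grasp is the distance from the TCP to the grasp point, in m); z points along the fingers, y is the line along which they close (so a half turn about z gives the same grasp; the last joint's range is limited). The gripper opens to 85 mm and grips with 20 to 120 N. Pads are 22 mm wide; open, the fingers measure 114 mm over their backs; the gripper's body (76 mm by 85 mm) begins 54 mm behind the grasp point. The pads swing forward as they close: fully open they stand 13 mm farther back than shut.
Start: joints at [54.528, 21.807, 74.336, -0, 83.858, -12.336], TCP at [0.216, 0.506, 0.231] pointing down, gripper open.
Joint ranges: [-178.18, 178.18], [-50.72, 133.34], [12.68, 142.11], [-81.47, 261.47], [9.98, 163.14], [-165.26, 165.26]. Speed limits (degrees/s): [136.94, 136.94, 180, 180, 180, 180].

## Interface

Orientations are given as a 3x3 rotation matrix whose columns are the frame's x, y, z axes.
In Python, from rig import status, get_image, env gives the robot as it stands.
- The arm moves only by the shell command python3 -m handwheel 'ROWS' [FORCE]. ROWS is text: rows parted by semicolons, each of 7 numbers parted by spaces: the shift along the world's x, y, z in cm, then the turn, a rotation vector about the world's x, y, z in degrees, then the opening, from 0 (shut) to 1 (fully open). In form: dx dy dz wx wy wz gripper; .... A call has 1 to 8 rows; each row is the pose to reach, as a shift and turn from the pose commanded when the call began; what a row does not reach only later rows make up. A row lasts 1/12 s, in which the tool goes at most 41.7 mm and 7.16 degrees, less where a joint would pass 70% of its speed; a pose out of reach is approached as far as the arm can. A call with a gripper value outside its range is refused whole. The fingers move at their own pace and stop on an object; FORCE is the grip in N (left out, the last holds). Time passes only in rows, so rows that repeat a pose let the fingers close. It gives the time, the measured TCP pose, the force, the opening and the grip force at its end, in the units of the state.
- status.observe(): the state, without advancing time (a new reading comes with each control period).
- get_image(name): name is "scene" or "side" or "wrist"; returns a dict with "color" (400x640x3 uint8, red, green, blue), "vertical_fov" (degrees; the focal length in pixels is half the picture's height over the tangent of half this angle, whatever the lens; pixels are square), "cx", "cy" (the principal point, pixels), "xyz" and "orientation" of the camera in the world. Camera axes: x right, y down, z forward; pixel columns grow to the right and rows downward; lengths in m; the calibration is good to about 2 mm. A picture is of the moment at which its call begins. There is no depth.
- env.close_job(): hands the job in; it is judged then, once.
The state is a dict: "time_s": time; "q": joint angles; "qvel": joint speeds; "joint_efforts": joint torques, N m; "position": TCP position; "tool_rot": TCP orientation; "ft_force": force on the tool from outside, world axes, zero at the start; "wrist_torque": the same for the moment, N m; "grip_width": finger opening in m; "gripper_force": force on a finger pad.
Only numpy, scipy, OpenCV 4.12 (cv2) and the standard library are available. Lean on these libraries where they do the work, as an engineer would, in place of code of your own. Each camera call takes 0.05 s, during which the arm holds its last target. There are 200 camera calls.

## Task

Index the ink stand to red: push on the spokes above the tins with a fingertip to turn it until the red tin stands at the yellow arrow, then push the red lock lever fully home so the stand cannot turn. Push gently and grip nothing; do not touch the tins, and leave everything else on the table where it is.

Things in the scene. Friction and masses are not known exactly. Their poses are not given: they have to be found in the camera images.
- turntable (a joint): angle of the rotary ink stand's turntable about its upright axis, rad, counter-clockwise from above; 0 (or any full turn) = red tin exactly at the arrow. It turns without end both ways and stays where it is left (about 1.5 N at a spoke's end turns it). The alloy disc is 220 mm across with a notched dark rim, 18 to 30 mm above the table; it carries three ink tins and, above them, a three-spoked handle
- hub (a point): on the turntable's axis at the height of the spokes, 122 mm above the table; the steel column under it is 22 mm thick (34 mm from 117 to 129 mm height, top at 133 mm). Its x axis turns with the disc: the red tin lies towards its -x
- spoke_1 (a point): centre of the black ball (20 mm) at the end of a spoke, 87 mm from the axis and 122 mm above the table; the spoke is a level round bar of 10 mm from column to ball. This spoke stands 60 degrees counter-clockwise (from above) of the red tin. The tins' lids are at most 75 mm above the table, so a fingertip at about 100 mm height pushes a spoke clear of them
- spoke_2 (a point): ball of the next spoke, 120 degrees counter-clockwise of spoke_1 (opposite the red tin's side: 180 degrees from the red tin)
- spoke_3 (a point): ball of the third spoke, 60 degrees clockwise of the red tin
- tin_red: ink tin with a red lid, 70 mm across, 40 mm high, fastened on the turntable with its centre 66 mm from the axis; origin at the centre of its underside, 30 mm above the table
- tin_black: ink tin with a black lid, 78 mm across, 44 mm high, fastened on the turntable 120 degrees counter-clockwise of the red one; origin as the red one's
- tin_yellow: ink tin with a yellow lid, 64 mm across, 36 mm high, fastened on the turntable 120 degrees clockwise of the red one; origin as the red one's
- ink_stand: the stand's fixed grey base, 12 mm high: round foot of 124 mm and a tongue 135 mm wide that reaches 172 mm from the axis along the base's -x. Origin on the axis at table height
- red_place (a point): point of the fixed base over which the centre of the red tin stands when it is at the arrow: 66 mm from the axis towards the base's -x, 28 mm above the table
- arrow (a point): tip of the yellow arrow painted on the base's tongue, 113 mm from the axis in the base's -x direction and pointing at the axis
- lock_lever (a joint): angle of the red lock lever, rad: 0 = swung fully out (open), 0.30 = fully home, its steel nose in the rim's notch at the arrow. It swings level and stays where it is left (about 0.6 N at the knob moves it). Each tin has a notch, 24 mm wide for the 8 mm nose, so the lever goes home only when a tin is at the arrow to within about 4 degrees, and then it really keeps the turntable from turning
- lever_knob (a point): centre of the red ball knob (22 mm) that stands up from the lever's free end, 85 mm above the table, on an upright pin of 9 mm that rises from 26 mm. Push knob or pin from outside towards the turntable to close the lever; the knob travels 30 mm
- lever_pivot (a point): the lever's upright pivot, 100 mm from the knob in plan; at the base's (-126, +72) mm, 22 mm above the table. Fully home the lever lies along the base's -y direction, knob at the base's (-126, -28) mm; the rising angle is counter-clockwise from above
- gouge_a: bystander: gouge with a turned wooden handle, 137x25x25 mm, left of the stand; origin at the centre of its underside
- gouge_b: bystander: gouge, as gouge_a; origin at the centre of its underside
- baren: bystander: black round rubbing pad with a wooden grip, 108 mm across, at the back left; origin at the centre of its underside
- brayer_small: bystander: ink roller with a black handle, 187x77x50 mm, right of the stand; origin at the centre of its underside
- sanding_block: bystander: brown block, 42x72x30 mm, at the front left; origin at the centre of its underside
- paint_tube_4: bystander: paint tube, 104x32x24 mm, on the glass palette behind the stand; origin at the centre of its underside

How it is judged (in metres and radians):
On the way, in this order (a step that is already met when the one before it is completed fails the run):
1. the red tin has been brought to the arrow (within 18 mm) (horizontal distance between tin_red and red_place below 0.018 m).
2. the lock lever is fully home with the red tin at the arrow (horizontal distance between tin_red and red_place below 0.009 m and value of joint lock_lever above 0.26 rad), for 0.2 s.
At the end, for the whole second after the job is handed in: The red tin's centre is within 9 mm (plan) of its place at the arrow, the lock lever is home (joint above 0.26 of 0.30 rad) and the turntable is at rest (all of step 2 and velocity of joint turntable between -0.05 and 0.05 rad/s); the robot touches nothing.
It fails at once if a tin is touched by the robot (more than 1 N) (contact force between any of the fingers, the arm and tin_red above 1 N or contact force between any of the fingers, the arm and tin_black above 1 N or contact force between any of the fingers, the arm and tin_yellow above 1 N).
It fails at once if the spokes or the lever are gripped or forced (more than 45 N from the fingers) (contact force between the fingers and ink_stand above 45 N).
It fails at once if another thing on the table is moved or lifted by more than 20 mm (distance of any of gouge_a, gouge_b, baren, brayer_small, sanding_block, paint_tube_4 from where it was at the start of the episode above 0.02 m).
It also fails if it takes over 67 s, if anything falls off the work surface, if the arm or the gripper's body presses on something with over 40 N, if the wrist force passes 120 N, or if a joint passes its speed limit or range.

## Working session

There is one attempt and no reset: what is moved stays moved. The work goes in short steps, Python scripts to look and compute and a shell command to move; the robot and the scene stay as the last step left them, time stands still between calls to the robot, and variables do not carry over. Pictures are saved under pics/ and viewed, at most 10 in all, crops included, and the job is handed in when it is done.

```bash
mkdir -p pics; cat > h.py <<'E'
import numpy as np,cv2
from rig import status,get_image,env
def snap(n,f):
    im=get_image(n); cv2.imwrite(f,im['color'][:,:,::-1]); 
    np.savez(f[:-4]+'.npz',**im); return im
def ray(im,u,v):
    f=200/np.tan(np.radians(float(im['vertical_fov'])/2))
    d=np.array([(u-im['cx'])/f,(v-im['cy'])/f,1]); return np.array(im['xyz']),np.array(im['orientation'])@d
def atz(im,u,v,z):
    o,d=ray(im,u,v); return o+d*(z-o[2])/d[2]
def proj(im,p):
    f=200/np.tan(np.radians(float(im['vertical_fov'])/2))
    c=np.array(im['orientation']).T@(np.array(p)-im['xyz']); return c[:2]/c[2]*f+[im['cx'],im['cy']]
E
python3 - <<'E'
from h import *
for n in ['scene','side']:
    im=snap(n,f'pics/{n}0.png'); print(n,im['xyz'],im['orientation'],im['vertical_fov'],im['cx'],im['cy'])
print(status.observe())
E
```

```text
scene [ 0.24055184 -0.6945148   0.5052147 ] [[ 0.88500114 -0.22595748  0.40708254]
 [-0.46517039 -0.39205735  0.79366715]
 [-0.01973533 -0.89175908 -0.45207994]] 54.476232363985666 313.01436834765514 202.0028025284882
side [0.41129153 0.77725045 0.6971765 ] [[-0.96420536 -0.16506656  0.20751158]
 [-0.26502817  0.57559589 -0.77359514]
 [ 0.00825188 -0.80090099 -0.59873993]] 56.429629989193394 324.52996873968704 197.24760053972622
{'time_s': 0.1, 'q': array([ 5.45277275e+01,  2.18364461e+01,  7.43774236e+01,  1.30218938e-03,
        8.38561466e+01, -1.23345629e+01]), 'qvel': array([ 0.02180112, -0.06094415, -0.13330922, -0.08433471, -0.00680413,
       -0.03232357]), 'joint_efforts': array([ 4.06484018e-03, -4.49220943e+01, -2.31657994e+01, -1.23638529e-04,
        3.69365851e-03,  4.16440241e-05]), 'position': array([0.21596115, 0.50556489, 0.2307975 ]), 'tool_rot': array([[-9.19562014e-01,  3.92944236e-01, -7.27548463e-04],
       [ 3.92944807e-01,  9.19561534e-01, -9.82090611e-04],
       [ 2.83118736e-04, -1.18897961e-03, -9.99999253e-01]]), 'ft_force': array([-0.82553124,  0.42839932, -1.03046926]), 'wrist_torque': array([ 0.01067391,  0.03309412, -0.01875547]), 'gripper_force': 0.0, 'grip_width': 0.08525273374423283}
```

View pics/scene0.png

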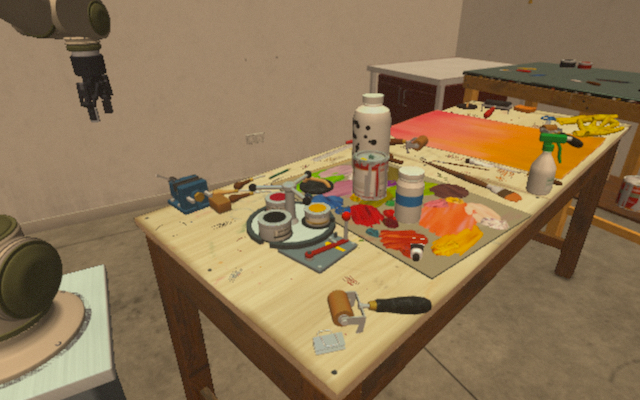

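View pics/side0.png

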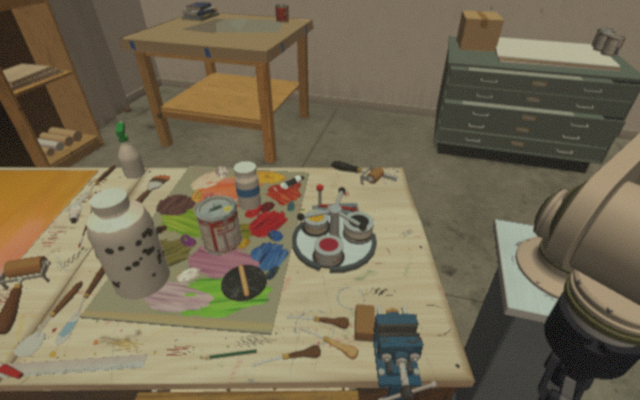

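The scene view shows the stand at about (295,225) and the lever with its red knob at about (347,215). The side view shows the stand at about (335,238), with the red tin on its near side. I'll enlarge both.

```bash
python3 - <<'E'
import cv2
a=cv2.imread('pics/scene0.png')[170:275,235:367]; b=cv2.imread('pics/side0.png')[175:280,280:390]
cv2.imwrite('pics/ca.png',cv2.resize(a,None,fx=5.5,fy=5.5,interpolation=2)); cv2.imwrite('pics/cb.png',cv2.resize(b,None,fx=5.5,fy=5.5,interpolation=2))
E
```

```text
(no output)
```

View pics/ca.png

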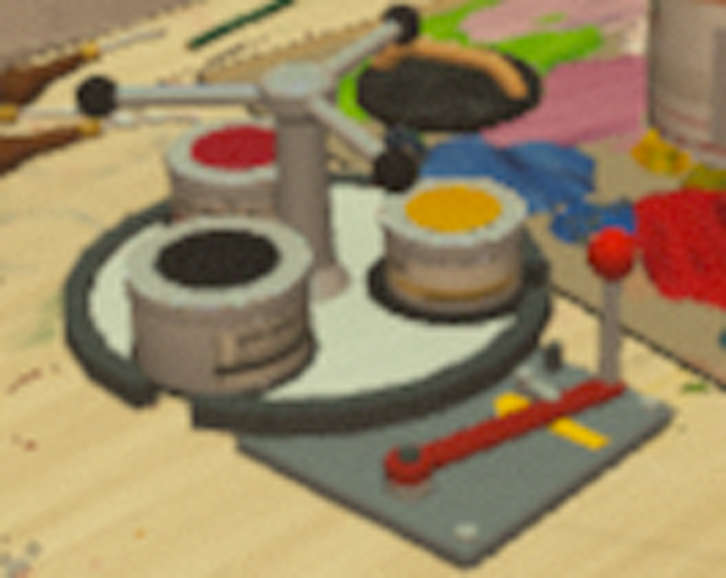

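View pics/cb.png

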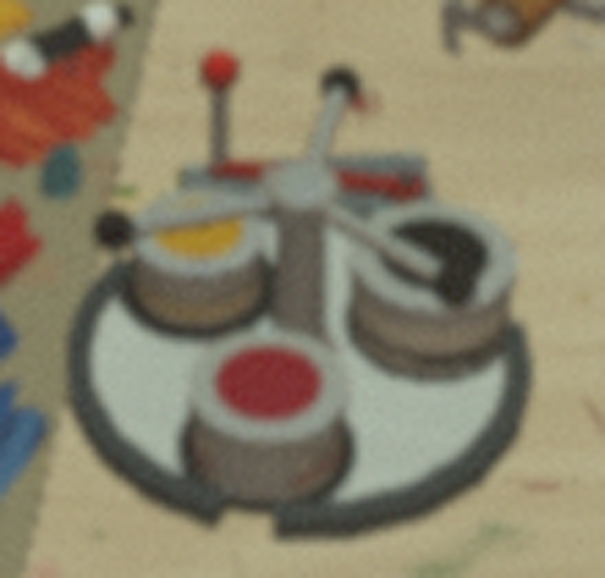

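The scene crop gives the balls at (97,97), (402,24) and (395,168), the knob at (611,252) and the lever pivot at (408,458). The side crop gives the balls at (458,283), (115,230) and (340,82), with the knob at (219,70). Next I'll fit the geometry.

```bash
cat > fit.py <<'E'
from h import *
from scipy.optimize import least_squares
S=np.load('pics/scene0.npz');D=np.load('pics/side0.npz')
sa=lambda u,v:np.array([235+u/5.5-.5+.09,170+v/5.5-.41]); sb=lambda u,v:np.array([280+u/5.5-.41,175+v/5.5-.41])
def R(a):return np.array([[np.cos(a),-np.sin(a)],[np.sin(a),np.cos(a)]])
def pts(p):
    x=p[:2];b=p[2];r=p[2]+p[3];L=p[4]  # r: hub x axis
    d={}
    for i,a in ((1,-120),(2,0),(3,120)):   # red at 180deg; spoke1 at 180+60=240
        d['s%d'%i]=np.r_[x+R(r+np.radians(a))@[.087,0],.122]
    piv=x+R(b)@[-.126,.072]; d['piv']=np.r_[piv,.03]
    d['knob']=np.r_[piv+R(b+L-.30)@[0,-.1],.085]
    d['hub']=np.r_[x,.133]
    for n,a,h in(('red',180,.07),('black',300,.074),('yel',60,.066)): d[n]=np.r_[x+R(r+np.radians(a))@[.066,0],h]
    return d
A={'s1':(97,97),'s3':(402,24),'s2':(395,168),'knob':(611,252),'piv':(408,455),'hub':(297,80),'black':(218,257),'yel':(453,209)}
B={'s1':(458,283),'s3':(115,230),'s2':(340,82),'knob':(219,70),'red':(268,383),'hub':(302,178),'piv':(408,182)}
def res(p):
    d=pts(p);return np.concatenate([proj(S,d[k])-sa(*v) for k,v in A.items()]+[proj(D,d[k])-sb(*v) for k,v in B.items()])
if __name__=='__main__':
    best=min((least_squares(res,[.45,0,b,t,0.],loss='soft_l1') for b in np.arange(0,6.3,.8) for t in np.arange(0,6.3,.8)),key=lambda s:s.cost)
    p=best.x; print(best.cost,p,np.degrees(p[2:])%360); print(np.round(best.fun.reshape(-1,2),1).tolist())
    for k,v in pts(p).items():print(k,v.round(4))
    q=p.copy();q[3]=0
    print('final');[print(k,v.round(4)) for k,v in pts(q).items()]; q[4]=.3;print(pts(q)['knob'])
E
python3 fit.py
```

```text
3.084350137448391 [0.57284593 0.07790314 1.93228433 2.8205969  6.33480597] [110.71173676 161.60829788   2.95764616]
[[-0.1, 0.2], [-0.3, 0.1], [0.2, 0.5], [-0.2, 0.6], [-0.1, -0.7], [-0.1, -1.6], [-0.2, 0.1], [-0.1, -0.4], [-0.5, 0.0], [-0.2, -0.0], [-0.1, 0.5], [0.1, 0.2], [0.2, -0.7], [0.2, -0.5], [-0.2, -1.3]]
s1 [0.4958 0.1183 0.122 ]
s2 [ 0.5764 -0.009   0.122 ]
s3 [0.6464 0.1244 0.122 ]
piv [ 0.5501 -0.0654  0.03  ]
knob [ 0.6494 -0.0541  0.085 ]
hub [0.5728 0.0779 0.133 ]
red [0.5702 0.1438 0.07  ]
black [0.5171 0.0426 0.074 ]
yel [0.6313 0.0472 0.066 ]
final
s1 [0.6587 0.0639 0.122 ]
s2 [0.5421 0.1593 0.122 ]
s3 [0.5178 0.0106 0.122 ]
piv [ 0.5501 -0.0654  0.03  ]
knob [ 0.6494 -0.0541  0.085 ]
hub [0.5728 0.0779 0.133 ]
red [0.5962 0.0162 0.07  ]
black [0.6146 0.129  0.074 ]
yel [0.5077 0.0886 0.066 ]
[ 0.6435983  -0.03005102  0.085     ]
```

The fit is good, with residuals of about 0.5 px. The turntable is at about +161.6°, so I'll turn it clockwise by pushing spoke_2 round the robot side. Next I'll work out the waypoints and check that the bottles are clear.

```bash
cat > way.py <<'E'
from fit import *
hub=np.array([.5728,.0779]);b=110.7
def tcp(phi,r=52,gap=0):
    a=np.radians(phi); d=np.radians(phi-90-20.7); s=11*abs(np.cos(d))+14.5*abs(np.sin(d))+5+gap
    return hub*100+(r*np.array([np.cos(a),np.sin(a)])+s*np.array([-np.sin(a),np.cos(a)]))/10
if __name__=='__main__':
    for n,u,v in(('can',222,250),('bot',248,207),('big',140,292)):print(n,atz(D,u,v,0))
    print('enter',tcp(272.4,gap=22))
    for phi in list(np.arange(272.4,111,-8))+[110.7]: print(round(phi,1),tcp(phi).round(2))
E
python3 way.py
```

```text
can [0.84984663 0.17289434 0.        ]
bot [ 0.86136523 -0.01275536  0.        ]
big [ 9.67078543e-01  3.48355450e-01 -1.11022302e-16]
enter [61.69372667  2.77042467]
272.4 [59.5   2.68]
264.4 [58.89  2.41]
256.4 [58.22  2.21]
248.4 [57.49  2.11]
240.4 [56.73  2.12]
232.4 [55.94  2.26]
224.4 [55.15  2.53]
216.4 [54.4   2.94]
208.4 [53.7   3.48]
200.4 [53.09  4.14]
192.4 [52.65  4.63]
184.4 [52.26  5.2 ]
176.4 [51.95  5.85]
168.4 [51.72  6.57]
160.4 [51.6   7.35]
152.4 [51.61  8.17]
144.4 [51.76  9.01]
136.4 [52.05  9.84]
128.4 [52.49 10.63]
120.4 [53.07 11.35]
112.4 [53.78 11.97]
110.7 [53.95 12.09]
```

```bash
python3 -m handwheel '3 -3.6 0 0 0 4 0;6 -7.2 0 0 0 8 0;9 -10.8 0 0 0 12 0;12 -14.4 0 0 0 16 0;15 -18 0 0 0 20 0;18 -21.6 0 0 0 24 0;20 -24 0 0 0 28 0;20 -24 0 0 0 28 0'
```

```text
time_s: 0.77
position: [0.4182, 0.2626, 0.2311]
tool_rot: [[-0.996, -0.086, 0.0], [-0.086, 0.996, -0.001], [0.0, -0.001, -1.0]]
ft_force: [1.0, 0.0, -0.0]
grip_width: -0.0001
gripper_force: 0.0
```

```bash
python3 -m handwheel '3 -3.6 0 0 0 4 0;6 -7.2 0 0 0 8 0;9 -10.8 0 0 0 12 0;12 -14.4 0 0 0 16 0;15 -18 0 0 0 16 0;18 -21.6 0 0 0 16 0;20 -23.6 0 0 0 16 0;20 -23.6 0 0 0 16 0'; python3 -m handwheel '0 0 0 0 0 0 0;0 0 0 0 0 0 0'
python3 - <<'E'
from h import *
im=snap('wrist','pics/w1.png');s=snap('scene','pics/s1.png')
o=status.observe();print(o['position'],o['tool_rot'])
c=s['color'][130:275,220:390,::-1]
cv2.imwrite('pics/m1.png',np.vstack([cv2.resize(c,(469,400),interpolation=2)]))
E
```

```text
time_s: 1.43
position: [0.6183, 0.0256, 0.2302]
tool_rot: [[-0.936, -0.353, -0.001], [-0.353, 0.936, -0.001], [0.001, -0.0, -1.0]]
ft_force: [-0.7, 0.1, -0.5]
grip_width: -0.0001
gripper_force: 0.0
time_s: 1.6
position: [0.6161, 0.0292, 0.2304]
tool_rot: [[-0.935, -0.355, -0.002], [-0.355, 0.935, 0.0], [0.001, 0.001, -1.0]]
ft_force: [-0.8, -0.4, -0.1]
grip_width: -0.0002
gripper_force: 0.0
[0.61542571 0.03065511 0.23121814] [[-9.34132456e-01 -3.56925746e-01 -7.52940607e-04]
 [-3.56926054e-01  9.34132586e-01  3.21236027e-04]
 [ 5.88688948e-04  5.68821119e-04 -9.99999665e-01]]
```

View pics/w1.png

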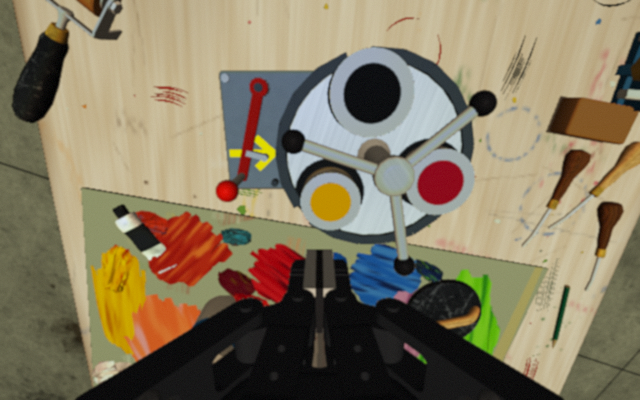

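The wrist view shows the balls at (293,141), (404,266) and (484,103), the hub top at (393,175), the red tin at (440,182) and the knob at (228,190). I'll compare these with the fit.

```bash
cat > chk.py <<'E'
from fit import *
def solve(im,M,free):
    p0=np.array([.5728,.0779,1.9323,2.8206,.05])
    def f(x):
        p=p0.copy();p[free]=x;d=pts(p);return np.concatenate([proj(im,d[k])-v for k,v in M.items()])
    best=min((least_squares(f,np.where(np.array(free)==3,t,p0[free]),loss='soft_l1') for t in np.arange(0,6.3,.7)),key=lambda s:s.cost)
    p=p0.copy();p[free]=best.x;print(best.cost,p,np.degrees(p[2:]));print(best.fun.reshape(-1,2).round(1).tolist());return p
E
python3 - <<'E'
from chk import *
W=np.load('pics/w1.npz')
M={'s1':(484,103),'s2':(293,141),'s3':(404,266),'hub':(393,175),'red':(440,182),'knob':(228,190),'piv':(259,87),'black':(372,92),'yel':(329,202)}
solve(W,M,[0,1,2,3,4]); print(W['xyz'])
E
```

```text
8.601854076140897 [0.57317762 0.07881535 1.9326542  2.813518   0.05888599] [110.7329287  161.2027071    3.37391883]
[[-1.2, -0.5], [-0.0, -0.7], [-0.5, -1.4], [2.7, 2.7], [0.5, 0.8], [-0.1, 0.3], [-2.1, -1.2], [0.1, 0.9], [0.9, 0.1]]
[ 0.53833745 -0.00072975  0.37202983]
```

The fit agrees to about 1 mm and 0.4°. Next I'll descend beside spoke_2 and push.

```bash
python3 -m handwheel '0 0 -3 0 0 0 0;0 0 -6 0 0 0 0;0 0 -9 0 0 0 0;0 0 -11 0 0 0 0;0 0 -12.4 0 0 0 0;0 0 -13 0 0 0 0;0 0 -13 0 0 0 0;0 0 -13 0 0 0 0' | sed -n '1,2p;4p'
python3 -m handwheel '-0.7 -0.1 0 0 0 0 0;-1.4 -0.3 0 0 0 0 0;-2.1 -0.4 0 0 0 0 0;-2.7 -0.6 0 0 0 0 0;-3.4 -0.8 0 0 0 0 0;-4.1 -0.9 0 0 0 0 0;-4.1 -0.9 0 0 0 0 0;-4.1 -0.9 0 0 0 0 0' | sed -n '1,2p;4p'
```

```text
time_s: 2.37
position: [0.6162, 0.0304, 0.1023]
ft_force: [0.2, -0.2, 0.4]
time_s: 3.03
position: [0.5744, 0.0205, 0.1013]
ft_force: [-0.5, 0.8, 0.2]
```

```bash
python3 -m handwheel '-0.8 0 0 0 0 0 0;-1.6 0.1 0 0 0 0 0;-2.3 0.4 0 0 0 0 0;-3.1 0.8 0 0 0 0 0;-3.8 1.4 0 0 0 0 0;-4.4 2 0 0 0 0 0;-4.8 2.5 0 0 0 0 0;-4.8 2.5 0 0 0 0 0' | sed -n '1,2p;4p'
python3 - <<'E'
from h import *
im=snap('wrist','pics/w2.png');print(status.observe()['position'],status.observe()['ft_force'])
E
```

```text
time_s: 3.7
position: [0.5256, 0.047, 0.1012]
ft_force: [-0.4, -0.7, 0.3]
[0.52608356 0.04656788 0.10115102] [0.13416394 0.01656878 0.05031556]
```

View pics/w2.png

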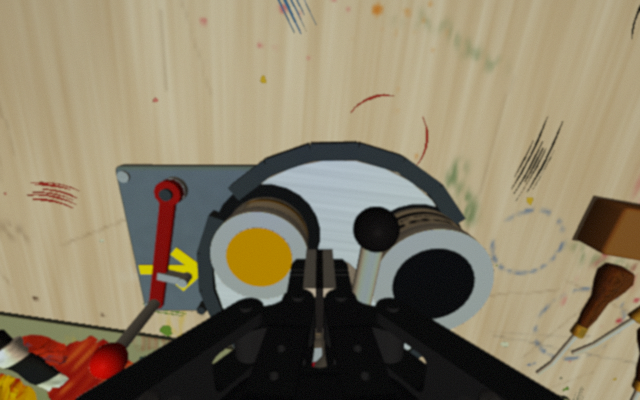

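The spoke has turned: ball s2 is at (376,229), the black lid at (433,283) and the yellow lid at (259,257). I'll solve for the angle.

```bash
python3 - <<'E'
from chk import *
W=np.load('pics/w2.npz')
p=solve(W,{'s2':(376,229),'black':(433,283),'yel':(259,257)},[3]); print('s2 dir',np.degrees(p[2]+p[3]))
E
```

```text
4.387334712314038 [0.5728     0.0779     1.9323     1.43279865 0.05      ] [110.71263475  82.09331558   2.86478898]
[[-0.1, -2.2], [0.2, 2.5], [-2.0, -0.2]]
s2 dir 192.8059503374091
```

```bash
python3 -m handwheel '-0.4 0.6 0 0 0 0 0;-0.7 1.2 0 0 0 0 0;-1 2 0 0 0 0 0;-1.1 2.8 0 0 0 0 0;-1.1 3.6 0 0 0 0 0;-0.9 4.4 0 0 0 0 0;-0.6 5.2 0 0 0 0 0;-0.6 5.2 0 0 0 0 0' | sed -n '1,2p;4p'
python3 -m handwheel '0.2 0.4 0 0 0 0 0;0.4 0.8 0 0 0 0 0;0.7 1.2 0 0 0 0 0;1 1.5 0 0 0 0 0;1.2 1.7 0 0 0 0 0;1.4 1.9 0 0 0 0 0;1.5 2 0 0 0 0 0;1.5 2 0 0 0 0 0' | sed -n '1,2p;4p'
python3 - <<'E'
from h import *
im=snap('wrist','pics/w3.png');print(status.observe()['position'],status.observe()['ft_force'])
E
```

```text
time_s: 4.42
position: [0.5213, 0.0995, 0.1012]
ft_force: [-0.1, 0.9, 0.3]
time_s: 5.08
position: [0.5363, 0.118, 0.1013]
ft_force: [-0.1, -0.0, 1.0]
[0.53624361 0.11801197 0.1013501 ] [ 1.07790091 -0.25407494 -0.36103005]
```

View pics/w3.png

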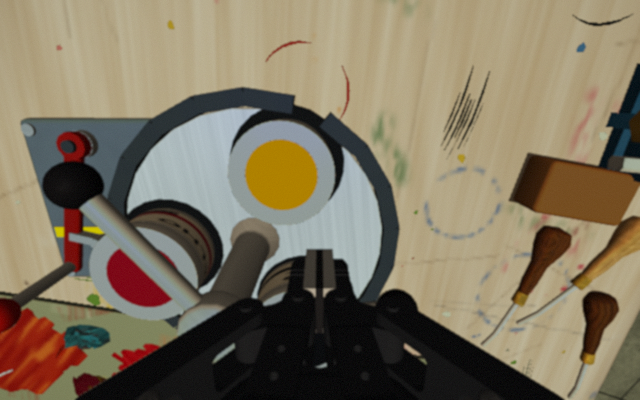

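The red tin is near the arrow: lid at (139,276), yellow lid at (281,174), ball s3 at (73,185), ball s2 at (400,308).

```bash
python3 - <<'E'
from chk import *
W=np.load('pics/w3.npz')
p=solve(W,{'s3':(73,185),'yel':(281,174),'red':(139,276),'s2':(400,308)},[3]); print('s2 dir',np.degrees(p[2]+p[3]))
E
```

```text
10.482173806594027 [0.5728     0.0779     1.9323     0.10206059 0.05      ] [110.71263475   5.84764112   2.86478898]
[[-3.5, -3.4], [-1.7, 0.2], [0.2, 0.1], [-4.7, 1.1]]
s2 dir 116.56027587208602
```

```bash
python3 -m handwheel '0.1 0.1 0 0 0 0 0;0.2 0.15 0 0 0 0 0;0.3 0.2 0 0 0 0 0;0.4 0.25 0 0 0 0 0;0.45 0.3 0 0 0 0 0;0.45 0.3 0 0 0 0 0;0.45 0.3 0 0 0 0 0' | sed -n '1,2p;4p'
python3 -m handwheel '-0.5 -0.3 0 0 0 0 0;-1 -0.5 0 0 0 0 0;-1 -0.5 3 0 0 0 0;-1 -0.5 6 0 0 0 0;-1 -0.5 9 0 0 0 0;-1 -0.5 12 0 0 0 0;-1 -0.5 13 0 0 0 0;-1 -0.5 13 0 0 0 0' | sed -n '1,2p;4p'
python3 - <<'E'
from h import *
im=snap('wrist','pics/w4.png')
E
```

```text
time_s: 5.72
position: [0.5407, 0.1209, 0.1013]
ft_force: [-1.5, -0.9, -0.2]
time_s: 6.38
position: [0.5312, 0.1157, 0.2343]
ft_force: [-0.3, 0.7, 0.1]
```

View pics/w4.png

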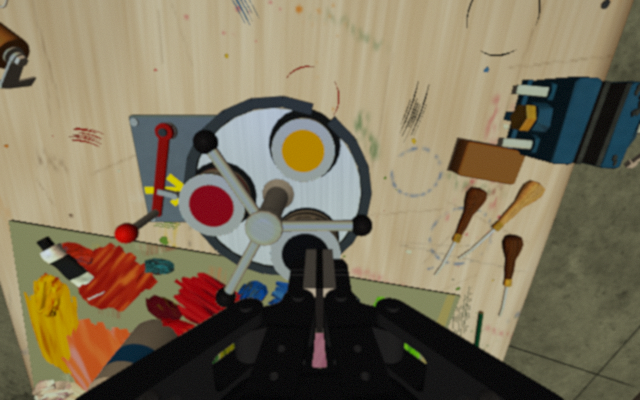

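The view shows balls s3 (206,141), s2 (362,226) and s1 (228,297), the red lid (211,206), the yellow lid (303,151), the knob (126,233) and the pivot (164,131).

```bash
python3 - <<'E'
from chk import *
W=np.load('pics/w4.npz')
M={'s3':(206,141),'s2':(362,226),'s1':(228,297),'red':(211,206),'yel':(303,151),'knob':(126,233),'piv':(164,131)}
p=solve(W,M,[0,1,2,3,4]);d=pts(p);print(d['knob'],d['red'],p[:2]+R(p[2])@[-.066,0]);p[4]=.3;print(pts(p)['knob'])
solve(W,M,[3,4])
E
```

```text
3.955616128146347 [0.5732237  0.08041381 1.92814166 6.30102636 0.04005839] [110.47437946 361.02221722   2.29517649]
[[0.2, 0.6], [0.5, -1.0], [-1.8, -0.0], [0.3, 0.6], [0.6, 0.1], [0.2, -0.9], [-2.2, 0.3]]
[ 0.64937139 -0.0530864   0.085     ] [0.59740914 0.01900481 0.07      ] [0.59630975 0.01858312]
[ 0.64352826 -0.02783253  0.085     ]
15.35527672240687 [0.5728     0.0779     1.9323     6.28723414 0.06190688] [110.71263475 360.23198088   3.54700295]
[[-1.9, -1.5], [-1.9, -1.4], [-4.9, -1.5], [-2.0, -1.1], [-1.0, -0.9], [0.2, -1.0], [-4.6, -0.4]]
```

The red tin is at the arrow to within about 1°. Now I'll go to the lever, outside the knob.

```bash
python3 -m handwheel '2 -3 0 0 0 0 0;4 -6 0 0 0 0 0;6 -9 0 0 0 0 0;8 -12 0 0 0 0 0;10 -15 0 0 0 0 0;12 -18.5 0 0 0 0 0;13.5 -21.1 0 0 0 0 0;13.5 -21.1 0 0 0 0 0' | sed -n '1,2p;4p'
python3 -m handwheel '0 0 0 0 0 0 0;0 0 -3 0 0 0 0;0 0 -6 0 0 0 0;0 0 -9 0 0 0 0;0 0 -12 0 0 0 0;0 0 -15 0 0 0 0;0 0 -16.6 0 0 0 0;0 0 -16.6 0 0 0 0' | sed -n '1,2p;4p'
python3 -m handwheel '-0.2 0.5 0 0 0 0 0;-0.4 1 0 0 0 0 0;-0.55 1.5 0 0 0 0 0;-0.7 2 0 0 0 0 0;-0.9 2.5 0 0 0 0 0;-1 3 0 0 0 0 0;-1.1 3.4 0 0 0 0 0;-1.1 3.4 0 0 0 0 0' | sed -n '1,2p;4p'
```

```text
time_s: 7.1
position: [0.6666, -0.1005, 0.2275]
ft_force: [-0.7, 0.0, 0.6]
time_s: 7.77
position: [0.6628, -0.0932, 0.0605]
ft_force: [-0.5, 0.4, 0.0]
time_s: 8.43
position: [0.6544, -0.0603, 0.0655]
ft_force: [-0.0, -0.6, 0.9]
```

```bash
for i in 1 2 3; do python3 -m handwheel '0 0.1 0 0 0 0 0;-0.05 0.2 0 0 0 0 0;-0.1 0.3 0 0 0 0 0;-0.1 0.4 0 0 0 0 0;-0.1 0.4 0 0 0 0 0' | sed -n '1,2p;4p'; done
```

```text
time_s: 8.85
position: [0.6535, -0.0572, 0.0652]
ft_force: [-0.5, -0.5, 0.2]
time_s: 9.27
position: [0.6525, -0.053, 0.0653]
ft_force: [-0.2, 0.0, 0.0]
time_s: 9.68
position: [0.6523, -0.0516, 0.0655]
ft_force: [2.2, -10.5, -2.3]
```

The lever met its stop at 10 N, at the position expected for home. I'll back off and check.

```bash
python3 -m handwheel '0.3 -1 0 0 0 0 0;1 -3 0 0 0 0 0;1.2 -4 0 0 0 0 0;1.2 -4 3 0 0 0 0;1.2 -4 7 0 0 0 0;1.2 -4 11 0 0 0 0;1.2 -4 15 0 0 0 0;1.2 -4 17 0 0 0 0' | sed -n '1,2p;4p'
python3 -m handwheel '-2 2 0 0 0 0 0;-4 4 0 0 0 0 0;-6 6 0 0 0 0 0;-8 9 0 0 0 0 0;-10 12 0 0 0 0 0;-12 15 0 0 0 0 0;-13 18 0 0 0 0 0;-13 18 0 0 0 0 0' | sed -n '1,2p;4p'
python3 -m handwheel '0 0 0 0 0 0 0;0 0 0 0 0 0 0;0 0 0 0 0 0 0'|head -2
python3 - <<'E'
from h import *
im=snap('wrist','pics/w5.png')
E
```

```text
time_s: 10.35
position: [0.6643, -0.0895, 0.241]
ft_force: [1.8, -0.1, 0.3]
time_s: 11.02
position: [0.5312, 0.095, 0.236]
ft_force: [0.5, 0.5, -0.5]
time_s: 11.27
position: [0.5341, 0.0898, 0.2352]
```

View pics/w5.png

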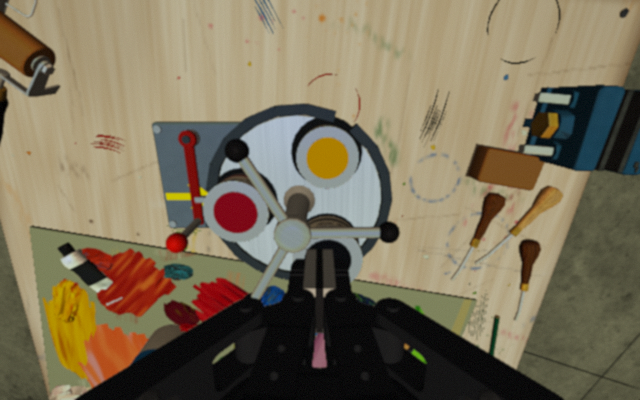

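The lever now lies close to the rim, with the knob at (177,243), pivot (188,138), red lid (236,212), s3 (236,150), s2 (389,232) and yellow lid (327,158).

```bash
python3 - <<'E'
from chk import *
W=np.load('pics/w5.npz')
M={'s3':(236,150),'s2':(389,232),'red':(236,212),'yel':(327,158),'knob':(177,243),'piv':(188,138)}
p=solve(W,M,[0,1,3,4]);d=pts(p);print(d['red'],p[:2]+R(p[2])@[-.066,0])
E
```

```text
4.3950002226289415 [0.57306428 0.07982033 1.9323     0.01591995 0.3062156 ] [110.71263475   0.91214591  17.54486132]
[[0.9, 0.1], [0.1, -0.6], [-0.9, 1.0], [0.6, -0.0], [-0.0, -1.0], [-3.1, 0.7]]
[0.59738704 0.01846559 0.07      ] [0.59640724 0.01808617]
```

The lever reads 0.306 rad, which is home. The turntable is at about 0.9° and the robot is touching nothing, so I'm handing in.

```bash
python3 -c "
from rig import env
print(env.close_job())"
```

```text
the job is handed in; nothing more can be done
None
```

The job is handed in: by the last camera fit the red tin is within about 1 mm of its place at the arrow, the lock lever is fully home (about 0.30 rad), and the robot is clear of everything; no verdict came back.

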